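Stop and lock the drill, then hold a spring clip gaping over the dial card

TASK

Make the bench drill safe at its control box: press the red stop button right down and let it come up, then do the same with the blue lock button, keeping off the green start button. Then pinch the two handles of the orange spring clip together, take it up off its rack, and bring it to the dial card standing in the vise: finish while still holding it pinched wide open, its jaws astride the middle of the card's top edge, reaching about 15 mm down, one on each side and not touching card or vise, so that a colleague can slip a backing plate in. Leave the oil bottle, screwdriver and brass ring alone.

Things in the scene. Friction and masses are not known exactly. Their poses are not given: they have to be found in the camera images.
- red_top (a point): middle of the top face of the red stop button, a round cap 28 mm across standing on the control box; pressed straight down
- blue_top (a point): middle of the top face of the blue lock button, a round cap 28 mm across standing on the control box; pressed straight down
- green_top (a point): middle of the top face of the green start button, a round cap 28 mm across standing on the control box; pressed straight down; never to be pressed
- red (a joint): the red button's travel in m: 0 up, 0.006 right down; its spring takes 5 N at the bottom and lifts it again
- blue (a joint): the blue button's travel in m: 0 up, 0.006 right down; its spring takes 5 N at the bottom and lifts it again
- green (a joint): the green button's travel in m: 0 up, 0.006 right down; its spring takes 5 N at the bottom and lifts it again
- panel: grey control box fixed to the bench, 100 x 200 x 45 mm high, origin under its centre; the three buttons stand on its top in a row along its y axis, 60 mm apart, in any order
- rack: clip rack fixed to the bench: grey foot 70 x 90 x 12 mm high with an upright aluminium fin 4 mm thick (x), 70 mm long (y), its top edge 75 mm above the bench; origin under its centre. The clip starts shut on this fin
- clip: orange spring clip like a big clothes peg, loose, about 85 g. Origin mid-way along its steel pivot pin (10 mm thick, 32 mm long, along the clip's y); shut on the rack, z points up between the handles and x across them. Two levers 24 mm wide (y): handles run up from the pivot, jaws end 35 mm below it. The frame is fixed to the +x lever, so it is tilted 0.33 rad about y when fully open and held upright
- clip_pivot (a point): mid-pivot, the same point: on the rack 80 mm above the bench, the pin resting on the fin's edge. Shut, the handles splay to 51 mm over their outer faces at their tops, 41 mm above this point. Pinched together across x from above, 25 to 40 mm above this point, they come parallel, 22 mm over their outer faces and 46 mm tall, against a stop
- clip_lever (a joint): angle between the two levers in rad: about 0 shut on the fin, 0.66 fully open at the stop, jaw tips then gaping about 27 mm and 32 mm below the pivot. About 12 N on each handle, 35 mm above the pivot, opens it fully; a grip of 20 to 50 N holds it firm
- jaw_a (a point): middle of the lower end of the jaw on the clip's +x side (rubber pad 5 mm thick, 24 mm wide)
- jaw_b (a point): middle of the lower end of the jaw on the clip's -x side, likewise
- vise: steel vise fixed to the bench, base 120 x 90 mm, jaws up to 60 mm high, screw handle towards its -x; origin under its centre. It grips the upright dial card: white, 3 mm thick (x), 90 mm wide (y), top edge 125 mm above the bench, a dial printed on both faces; the card cannot move
- card_edge (a point): middle of the card's top edge, 125 mm above the bench; y along the edge, x across the card, z up. Where the clip is to be held
- oil: bystander: amber oil bottle, 40 mm across, 105 mm tall, origin under its centre
- driver: bystander: yellow-handled screwdriver lying flat along its x axis, tip to +x
- bezel: bystander: brass bezel ring lying flat, 64 mm across, 14 mm high, origin under its centre
Things that resemble listed ones, but are neither listed nor needed, are in the scene too. Leave any turquoise look-alike of the clip alone.

How it is judged:
On the way, in this order (a step that is already met when the one before it is completed fails the run):
1. the red stop button pressed right down, the blue one up (value of joint red above 0.0045 m and value of joint blue below 0.002 m), for 0.05 s.
2. then, the red one up again, the blue lock button pressed right down (value of joint blue above 0.0045 m and value of joint red below 0.002 m), for 0.05 s.
3. then the clip lifted off the rack (distance of clip_pivot from where it was at the start of the episode above 0.04 m and height (world z) of clip_pivot above 0.1 m), for 0.1 s.
At the end, for the whole second after the job is handed in: the clip is in the robot's grip (over 3 N), opened more than 0.5 rad, at rest, one jaw tip on each side of the card and at least 3 mm off its mid-plane, both 6 to 30 mm below the top edge and within 18 mm of the edge's middle, not touching card or vise (under 0.2 N); all three buttons are up (value of joint clip_lever above 0.5 rad and ((x of jaw_a in the frame of card_edge above 0.003 m and x of jaw_b in the frame of card_edge below -0.003 m) or (x of jaw_a in the frame of card_edge below -0.003 m and x of jaw_b in the frame of card_edge above 0.003 m)) and z of jaw_a in the frame of card_edge between -0.03 and -0.006 m and y of jaw_a in the frame of card_edge between -0.018 and 0.018 m and z of jaw_b in the frame of card_edge between -0.03 and -0.006 m and y of jaw_b in the frame of card_edge between -0.018 and 0.018 m and contact force between clip and vise below 0.2 N and contact force between the fingers and clip above 3 N and linear speed of clip below 0.03 m/s and value of joint each of red, blue, green below 0.002 m); the arm keeps its last pose, push and grip.
It fails at once if the green start button is pressed (value of joint green above 0.003 m).
It fails at once if the oil bottle is moved by more than 30 mm (distance of oil from where it was at the start of the episode above 0.03 m).
It fails at once if the screwdriver is moved by more than 30 mm (distance of driver from where it was at the start of the episode above 0.03 m).
It fails at once if the brass ring is moved by more than 30 mm (distance of bezel from where it was at the start of the episode above 0.03 m).
It also fails if it takes over 53 s, if anything falls off the work surface, if the arm or the gripper's body presses on something with over 40 N, if the wrist force passes 120 N, or if a joint passes its speed limit or range.

ROBOT

A 6-joint arm with a two-finger parallel gripper is mounted at the origin on the work surface. World frame = base frame: x ahead of the robot, y to its left, z up, the work surface at z = 0. Lengths are in m, angles in rad, forces in N, time in s.
With the tool pointing down it reaches from about 0.425 to 0.95 m from the base axis. Payload 3.5 kg.
Tool frame: the origin (TCP) lies at the very end of the fingers, on their centre line; the grasp point (between the pads) lies 19 mm behind it; z points along the fingers, y is the direction in which the jaws open and shut (so a half turn about z gives the same grasp; the last joint's range is limited). The gripper opens to 85 mm and grips with 20 to 120 N. Pads are 22 mm wide; open, the fingers measure 114 mm over their backs; the gripper's body (76 mm by 85 mm) begins 54 mm behind the grasp point. The pads swing forward as they close: fully open they stand 13 mm farther back than shut.
Start: joints at [-1.459, 0.286, 1.577, -0, 1.279, -0.15], TCP at [0.175, -0.652, 0.231] pointing down, gripper open.
Joint ranges: [-2.77, 2.77], [-0.9, 2.22], [0.21, 2.48], [-1.53, 4.67], [0.24, 2.81], [-2.84, 2.84]. Speed limits (rad/s): [2.79, 2.79, 3.14, 3.14, 3.14, 3.14].

INTERFACE

Orientations are given as a unit quaternion [x, y, z, w].
In Python, from plant import get_state, read_camera, get_calibration, ticket, search_frame, cut_out, pinpoint gives the robot as it stands.
- The arm moves only by the tool move_arm, never from a script. Its argument "plan" is a list that holds one entry, the list of rows, each a list of 7 numbers: the turn, a rotation vector about the tool's x, y, z in degrees, then the shift along the tool's x, y, z in m, then the finger opening in m, from 0 to 0.0854. In form: [[[ax, ay, az, x, y, z, hand], ...]]. A call has exactly 5 rows; each row is the pose to reach, as a shift and turn from the pose measured when the call began, along the tool's axes at that moment; what a row does not reach only later rows make up. A row lasts 1/8 s, in which the tool goes at most 62.5 mm and 10.7 degrees, less where a joint would pass 70% of its speed; a pose out of reach is approached as far as the arm can. A call with a gripper value outside its range is refused whole. The fingers move at their own pace and stop on an object; "force" is the grip in N (left out, the last holds). Time passes only in rows, so rows that repeat a pose let the fingers close, or fill a call up. It gives the time, the measured TCP pose, the force and the opening at its end, in the units of the state.
- get_state(): the state, without advancing time (a new reading comes with each control period).
- read_camera(name): name is "scene" or "top" or "wrist"; returns the picture (384x512x3 uint8, red, green, blue); there is no depth.
- get_calibration(name): a dict with "mtx" (3x3 intrinsics, pixels), "extrinsics" (4x4, takes a point from camera to world coordinates); the wrist camera has in their place "hand_eye" (4x4, takes a point from camera to tool coordinates, whose origin is the TCP and whose axes are the flange's). Camera axes: x right, y up, looking along -z (the intrinsics and any distortion apply to the point x, -y, -z); pixel columns grow to the right and rows downward; lengths in m; the calibration is good to about 2 mm. A picture is of the moment at which its call begins: read the wrist's pose just before it. get_calibration takes no time and is no camera call.
- ticket.sign_off(): hands the job in, once; it reports no verdict.
Trained networks look in the newest picture that a camera, given by its name, has taken for a name from the list of things; names that differ only in an ending like _2 or _b are one class to them, and where a whole thing is asked for, a point or a joint stands for the part that bears it (a point fixed in the world has none). Each returns a list of dicts, best first, with "p" (0 to 1); they miss things now and then, are a little off and sometimes report something else, mostly with a low value. They report only what shows in the picture. A call takes as long as a camera call. They do not tell look-alikes from the thing itself.
- search_frame(camera, query): "centre" ([column, row] in pixels, amid what is visible of it).
- cut_out(camera, query): "pixels" (384x512 bool, what is visible of it) and "centre" ([column, row] in pixels, amid what is visible of it).
- pinpoint(camera, query): "centre" ([column, row] in pixels: a listed point, or the origin of a listed thing).
The state is a dict: "time": time; "qpos": joint angles; "dq": joint speeds; "joint_efforts": joint torques, N m; "eef_pos": TCP position; "tcp_rot": TCP orientation; "contact_force": force on the tool from outside, world axes, zero at the start; "wrist_torque": the same for the moment, N m; "opening": opening from 0.0 (shut) to 1.0 (fully open).
Only numpy, scipy, OpenCV 4.12 (cv2) and the standard library are available. Lean on these libraries where they do the work, as an engineer would, in place of code of your own. Each camera call takes 0.05 s, during which the arm holds its last target.

## Working session

There is one attempt and no reset: what is moved stays moved. The work goes in short steps, Python scripts to look and compute and a tool call to move; the robot and the scene stay as the last step left them, time stands still between calls to the robot, and variables do not carry over. Pictures are saved under pics/ and viewed, and the job is handed in when it is done.

Besides the shell and the picture viewer there is one more tool, called after ">>>" as name(argument=value, ...) on one line, values as JSON. move_arm: Moves the arm, as the interface text tells. Its arguments: {"type":"object","properties":{"plan":{"type":"array","items":{"type":"array","items":{"type":"array","items":{"type":"number"}}}},"force":{"type":"number"}},"required":["plan"]}

```bash
mkdir -p pics; ls; python3 - <<'E'
from plant import *
import cv2
s=get_state();print(s)
for n in ["scene","top","wrist"]:
    im=read_camera(n);cv2.imwrite(f"pics/{n}0.png",im[:,:,::-1])
    c=get_calibration(n);print(n,{k:(v.tolist() if hasattr(v,'tolist') else v) for k,v in c.items()})
    for q in ["red_top","blue_top","green_top","clip_pivot","card_edge","rack","panel","vise","oil","driver","bezel"]:
        try:
            print(n,q,[(round(d['p'],2),[round(float(x),1) for x in d['centre']]) for d in pinpoint(n,q)][:3])
        except Exception as e: print(n,q,e)
print(get_state()['time'])
E
```

```text
pics
{'time': 0.0, 'qpos': array([-1.45899876e+00,  2.87192591e-01,  1.57817763e+00,  1.96708031e-06,
        1.27858958e+00, -1.50007142e-01]), 'dq': array([ 1.49566621e-03,  6.75636252e-05,  3.44645885e-04, -1.07408204e-04,
        1.18590561e-03,  4.37685345e-04]), 'joint_efforts': array([ 3.39885655e-04, -4.05980408e+01, -2.92630255e+01, -8.21327603e-05,
        5.84207344e-03,  1.21864652e-06]), 'eef_pos': array([ 0.17465683, -0.65133434,  0.22992888]), 'tcp_rot': array([ 9.91443857e-01,  1.30528458e-01,  2.35519225e-05, -1.18334154e-03]), 'contact_force': array([-0.59982807,  0.04176721, -0.87168902]), 'wrist_torque': array([-0.04105508,  0.0393018 , -0.01177387]), 'opening': 1.0038928366020876}
scene {'mtx': [[352.30113160490004, 0.0, 255.6741238027257], [0.0, 352.30113160490004, 190.84654062145748], [0.0, 0.0, 1.0]], 'extrinsics': [[-0.3961679244593451, -0.6961178976609226, 0.5987243507539274, 1.0002554768807859], [0.9181453709267932, -0.2948409874721899, 0.26472225057997145, 0.22314307478569523], [-0.007749417737864054, 0.6545904556763419, 0.7559439674090686, 0.6700228250562
[... 1425 characters left out ...]
63.0, 131.9])]
top driver [(0.86, [336.5, 134.0])]
top bezel [(0.56, [245.7, 259.9])]
wrist {'mtx': [[284.9095773702854, 0.0, 257.83148728491943], [0.0, 284.9095773702854, 186.64415748103244], [0.0, 0.0, 1.0]], 'hand_eye': [[-0.0008073563803707547, 0.9505559059833739, 0.31055243965520585, 0.07912727706093807], [0.999999581841506, 0.0006340471563418132, 0.0006590151855267525, -0.00024725000109471207], [0.00042952588547681973, 0.31055284185518045, -0.9505560204023659, -0.14354551471380547], [0.0, 0.0, 0.0, 1.0]]}
wrist red_top []
wrist blue_top []
wrist green_top []
wrist clip_pivot []
wrist card_edge []
wrist rack []
wrist panel []
wrist vise []
wrist oil []
wrist driver []
wrist bezel []
1.8
```

View pics/scene0.png

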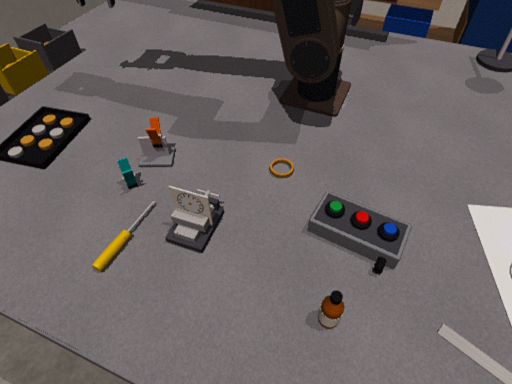

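View pics/top0.png

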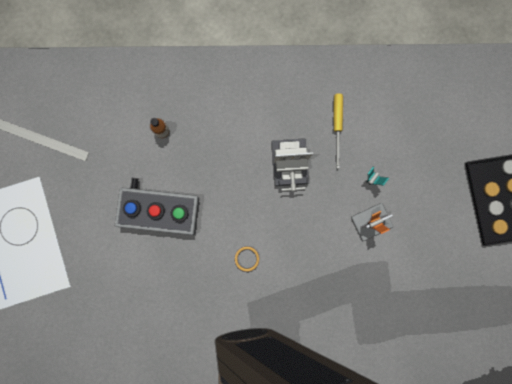

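```bash
cat > h.py <<'E'
import numpy as np, cv2
from plant import *
from scipy.spatial.transform import Rotation as R
def cam(n,s=None):
    c=get_calibration(n);K=np.array(c['mtx'])
    if n!='wrist': T=np.array(c['extrinsics'])
    else:
        s=s or get_state(); B=np.eye(4);B[:3,:3]=R.from_quat(s['tcp_rot']).as_matrix();B[:3,3]=s['eef_pos'];T=B@np.array(c['hand_eye'])
    return K,T
def ray(n,px,s=None):
    K,T=cam(n,s)
    d=np.array([(px[0]-K[0,2])/K[0,0],-(px[1]-K[1,2])/K[1,1],-1.])
    d=T[:3,:3]@d; return T[:3,3],d/np.linalg.norm(d)
def at(n,px,z,s=None):
    o,d=ray(n,px,s); return o+d*(z-o[2])/d[2]
def proj(n,P,s=None):
    K,T=cam(n,s); p=T[:3,:3].T@(np.asarray(P)-T[:3,3]); p=K@np.array([p[0],-p[1],-p[2]]); return p[:2]/p[2]
def tri(a,b):
    (o1,d1),(o2,d2)=a,b
    t=np.linalg.lstsq(np.c_[d1,-d2],o2-o1,rcond=None)[0]
    p,q=o1+t[0]*d1,o2+t[1]*d2; return (p+q)/2,np.linalg.norm(p-q)
def move(p,Rt=None,s=None):
    "shift/turn from current to target"
    s=s or get_state(); R0=R.from_quat(s['tcp_rot'])
    sh=R0.inv().apply(np.asarray(p)-s['eef_pos'])
    rv=np.zeros(3) if Rt is None else np.degrees((R0.inv()*Rt).as_rotvec())
    return np.round(rv,2),np.round(sh,4)
E
python3 - <<'E'
from h import *
for n,a,b in [("red",(359.3,216.4),(156.8,211.4)),("blue",(389.8,228.4),(128.9,205.1)),("green",(335.2,205.8),(178.5,216.1)),("clip",(155.5,135.3),(374.1,222.3)),("clip2",(129.1,174.7),(374.1,222.3)),("card",(190.1,193.2),(293.9,151.4)),("rack",(157,161.9),(369.4,221.9)),("panel",(352.9,230.9),(159,212.5)),("oil",(329.5,321.8),(163,131.9)),("driver",(127.4,236.7),(336.5,134)),("bezel",(278.2,171.4),(245.7,259.9)),("vise",(196.2,225.9),(292.6,163.9))]:
    p,e=tri(ray("scene",a),ray("top",b)); print(n,p.round(4),round(e,4))
E
```

```text
red [0.4919 0.2442 0.0542] 0.0012
blue [0.5078 0.3096 0.0665] 0.0035
green [0.48   0.1894 0.0502] 0.0036
clip [ 0.4578 -0.2948  0.0785] 0.0047
clip2 [ 0.4837 -0.3641 -0.0701] 0.0739
card [ 0.6257 -0.0926  0.1223] 0.0056
rack [ 0.4627 -0.3104 -0.0188] 0.0077
panel [0.493  0.2453 0.0005] 0.009
oil [ 0.7107  0.2463 -0.0168] 0.0049
driver [ 0.7019 -0.2292 -0.0129] 0.009
bezel [ 0.3674  0.018  -0.0154] 0.0136
vise [ 0.6173 -0.1026 -0.01  ] 0.0041
```

The scene view shows the green/red/blue buttons at (336,207), (362,218) and (390,231). It also shows the orange clip on its rack at (155,135), the card at (190,200) and the teal decoy at (127,172). The top view agrees. I'll go towards the clip first, since it's on the way, and take a wrist look there.

```bash
cat >> h.py <<'E'
def down(yaw): return R.from_euler('z',yaw,degrees=True)*R.from_euler('x',180,degrees=True)
def st():
    s=get_state(); y=(R.from_quat(s['tcp_rot'])*R.from_euler('x',-180,degrees=True)).as_euler('xyz',degrees=True)
    print('t',round(s['time'],2),'p',s['eef_pos'].round(4),'eul',y.round(2),'F',s['contact_force'].round(2),'op',round(s['opening'],3),'q',s['qpos'].round(2))
    return s
E
python3 - <<'E'
from h import *
s=st()
print(move([0.32,-0.48,0.26],down(65)))
E
```

```text
t 1.8 p [ 0.1747 -0.652   0.2313] eul [-0. -0. 15.] F [ 0.02 -1.05 -0.5 ] op 0.998 q [-1.46  0.29  1.58  0.    1.28 -0.15]
(array([  0.,  -0., -50.]), array([ 0.1848, -0.1285, -0.0287]))
```

>>> move_arm(plan=[[[0,0,-10,0.037,-0.026,-0.006,0.085],[0,0,-20,0.074,-0.051,-0.012,0.085],[0,0,-30,0.111,-0.077,-0.017,0.085],[0,0,-40,0.148,-0.103,-0.023,0.085],[0,0,-50,0.185,-0.129,-0.029,0.085]]])

```text
time: 2.42
eef_pos: [0.3208, -0.4783, 0.2607]
tcp_rot: [0.842, 0.54, 0.0, 0.0]
contact_force: [0.6, 0.3, -0.2]
opening: 0.996
```

```bash
python3 - <<'E'
from h import *
s=st()
print(move([0.46,-0.295,0.28],down(115)))
E
```

```text
t 2.42 p [ 0.3208 -0.4783  0.2607] eul [-2.000e-02  1.000e-02  6.532e+01] F [ 0.63  0.27 -0.22] op 0.996 q [-1.16  0.05  1.79  0.    1.3  -0.73]
(array([ 2.000e-02,  2.000e-02, -4.968e+01]), array([ 0.2247,  0.0499, -0.0193]))
```

>>> move_arm(plan=[[[0,0,-10,0.045,0.01,-0.004,0.085],[0,0,-20,0.09,0.02,-0.008,0.085],[0,0,-30,0.135,0.03,-0.012,0.085],[0,0,-40,0.18,0.04,-0.016,0.085],[0,0,-50,0.225,0.05,-0.019,0.085]]])

```text
time: 3.05
eef_pos: [0.461, -0.2935, 0.2802]
tcp_rot: [0.533, 0.846, -0.0, 0.001]
contact_force: [0.4, -1.4, 0.3]
opening: 0.994
```

```bash
python3 - <<'E'
from h import *
s=st()
im=read_camera('wrist');cv2.imwrite('pics/w1.png',im[:,:,::-1])
import pickle;pickle.dump(s,open('s1.pkl','wb'))
for q in ["clip_pivot","clip","rack","card_edge","jaw_a","jaw_b"]:
    print(q,[(round(d['p'],2),np.round(d['centre'],1)) for d in pinpoint('wrist',q)])
E
```

```text
t 3.05 p [ 0.461  -0.2935  0.2802] eul [-3.0000e-02  8.0000e-02  1.1564e+02] F [ 0.41 -1.35  0.32] op 0.994 q [-0.75 -0.03  1.84 -0.    1.33 -1.2 ]
clip_pivot [(0.72, array([254.4, 162.6])), (0.72, array([324.8, 196.2]))]
clip [(0.79, array([324. , 195.7])), (0.67, array([250.2, 166.8])), (0.3, array([417. , 179.9]))]
rack [(0.92, array([256.5, 156.2])), (0.39, array([426.1,  71.4]))]
card_edge [(0.86, array([498.4,  60.6]))]
jaw_a [(0.83, array([254.1, 160.6])), (0.81, array([323.2, 187.7])), (0.66, array([250. , 157.8])), (0.59, array([315.8, 190.3]))]
jaw_b [(0.83, array([254.1, 160.6])), (0.81, array([323.2, 187.7])), (0.66, array([250. , 157.8])), (0.59, array([315.8, 190.3]))]
```

View pics/w1.png

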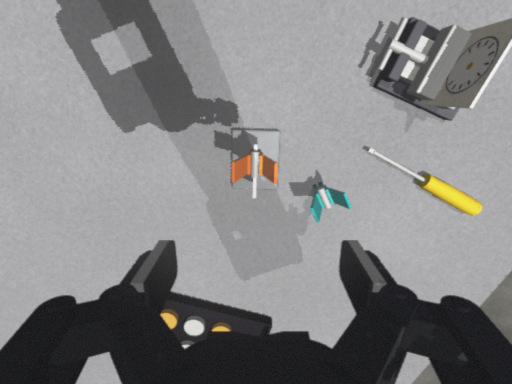

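```bash
python3 - <<'E'
from h import *
import pickle;s=pickle.load(open('s1.pkl','rb'))
im=cv2.imread('pics/w1.png');cv2.imwrite('pics/w1c.png',cv2.resize(im[110:230,200:370],None,fx=4,fy=4,interpolation=cv2.INTER_CUBIC))
im=cv2.imread('pics/top0.png');cv2.imwrite('pics/t0c.png',cv2.resize(im[120:260,250:420],None,fx=4,fy=4,interpolation=cv2.INTER_CUBIC))
a,b=at('wrist',(254.4,162.6),.08,s),at('top',(374.1,222.3),.08);print('pivot',a,b)
print(tri(ray('wrist',(254.4,162.6),s),ray('scene',(155.5,135.3))))
f=[at('wrist',p,.075,s) for p in [(255.5,146),(254.5,197)]];print(f,np.degrees(np.arctan2(*(f[1]-f[0])[[1,0]])),np.linalg.norm(f[1]-f[0]),(f[0]+f[1])/2)
print('card',at('wrist',(498.4,60.6),.125,s),at('top',(293.9,151.4),.125),at('scene',(190.1,193.2),.125))
E
```

```text
pivot [ 0.457365   -0.29658866  0.08      ] [ 0.45651165 -0.29229954  0.08      ]
(array([ 0.45777377, -0.29738481,  0.07787436]), np.float64(0.0007646687973458944))
[array([ 0.45008312, -0.27820298,  0.075     ]), array([ 0.47762932, -0.33911772,  0.075     ])] -65.66708020505722 0.06685356001999185 [ 0.46385622 -0.30866035  0.075     ]
card [ 0.62219548 -0.09417804  0.125     ] [ 0.62654911 -0.09479729  0.125     ] [ 0.62655139 -0.08830238  0.125     ]
```

View pics/w1c.png

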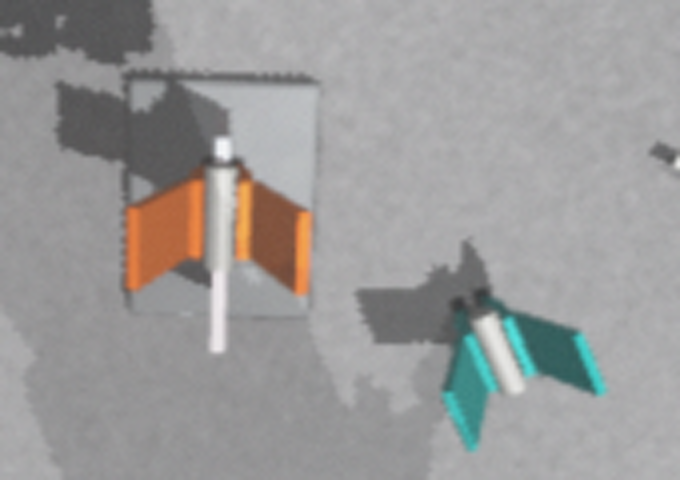

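View pics/t0c.png

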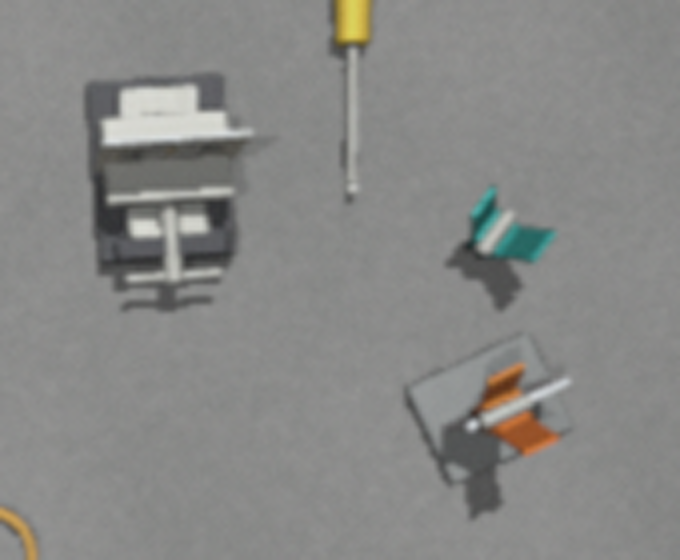

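The crop shows the clip square on its fin, with pin and fin in line at yaw ≈ 114.5° and the pivot near (0.4575,-0.2965). Next I'll go to the buttons.

```bash
python3 - <<'E'
from h import *
for n in ['top','scene']:
    im=cv2.imread(f'pics/{n}0.png');hsv=cv2.cvtColor(im,cv2.COLOR_BGR2HSV)
    for c,lo,hi in [('red',(0,170,120),(6,255,255)),('blue',(108,150,100),(125,255,255)),('green',(55,150,70),(75,255,255))]:
        m=cv2.inRange(hsv,lo,hi);k,_,sts,cen=cv2.connectedComponentsWithStats(m)
        for i in range(1,k):
            if sts[i,4]>40: print(n,c,sts[i].tolist(),cen[i].round(1),at(n,cen[i],.055).round(4))
s=st()
print(move([0.50,0.0,0.26],down(115)))
E
```

```text
top red [149, 206, 11, 10, 90] [154.2 210.4] [0.4945 0.2512 0.055 ]
top blue [125, 203, 11, 11, 97] [130.2 207.8] [0.5018 0.3111 0.055 ]
scene red [356, 211, 13, 11, 106] [362.1 216.2] [0.49  0.249 0.055]
scene blue [386, 16, 44, 8, 61] [408.3  19.5] [-0.5465  0.2088  0.055 ]
scene blue [384, 223, 13, 11, 111] [390.  227.8] [0.4972 0.3095 0.055 ]
scene green [330, 201, 12, 10, 99] [335.5 205.5] [0.4834 0.1884 0.055 ]
t 3.4 p [ 0.4597 -0.2955  0.2795] eul [2.0000e-02 2.0000e-02 1.1521e+02] F [-0.19  0.47 -0.72] op 0.996 q [-0.76 -0.03  1.84 -0.    1.33 -1.2 ]
(array([-0.02,  0.02,  0.21]), array([0.2502, 0.1624, 0.0194]))
```

```bash
python3 - <<'E'
from h import *
print(move([0.476,-0.0225,0.22],down(105)))
E
```

```text
(array([-1.000e-02,  2.000e-02,  1.021e+01]), array([0.2401, 0.1311, 0.0594]))
```

>>> move_arm(plan=[[[0,0,2,0.048,0.026,0.012,0.085],[0,0,4,0.096,0.052,0.024,0.085],[0,0,6,0.144,0.078,0.036,0.05],[0,0,8,0.192,0.104,0.048,0.0],[0,0,10,0.24,0.131,0.059,0.0]]], force=40)

```text
time: 4.03
eef_pos: [0.4757, -0.0222, 0.22]
tcp_rot: [0.609, 0.793, -0.0, 0.0]
contact_force: [-0.1, 0.1, 0.4]
opening: 0.371
```

```bash
python3 - <<'E'
from h import *
st();print(move([0.492,0.25,0.17],down(95)))
E
```

```text
t 4.03 p [ 0.4757 -0.0222  0.22  ] eul [-1.0000e-02  4.0000e-02  1.0496e+02] F [-0.14  0.07  0.43] op 0.371 q [-0.26 -0.15  2.06 -0.    1.23 -0.52]
(array([0.01, 0.04, 9.96]), array([0.2588, 0.086 , 0.0498]))
```

>>> move_arm(plan=[[[0,0,2,0.052,0.017,0.01,0.0],[0,0,4,0.104,0.034,0.02,0.0],[0,0,6,0.156,0.052,0.03,0.0],[0,0,8,0.208,0.069,0.04,0.0],[0,0,10,0.259,0.086,0.05,0.0]]])

```text
time: 4.65
eef_pos: [0.4925, 0.2508, 0.1696]
tcp_rot: [0.677, 0.736, 0.0, 0.001]
contact_force: [-0.2, -0.8, 0.3]
opening: -0.005
```

```bash
python3 - <<'E'
from h import *
s=st()
im=read_camera('wrist');cv2.imwrite('pics/w2.png',im[:,:,::-1])
hsv=cv2.cvtColor(np.ascontiguousarray(im[:,:,::-1]),cv2.COLOR_BGR2HSV)
for c,lo,hi in [('red',(0,170,100),(6,255,255)),('blue',(108,150,80),(125,255,255)),('green',(55,150,60),(75,255,255))]:
    m=cv2.inRange(hsv,lo,hi);k,_,sts,cen=cv2.connectedComponentsWithStats(m)
    for i in range(1,k):
        if sts[i,4]>40: print(c,sts[i].tolist(),cen[i].round(1),at('wrist',cen[i],.055,s).round(4))
for q in ['red_top','blue_top','green_top']:
    for d in pinpoint('wrist',q): print(q,round(d['p'],2),np.round(d['centre'],1),at('wrist',d['centre'],.055,s).round(4))
E
```

```text
t 4.65 p [0.4925 0.2508 0.1696] eul [-4.000e-02  5.000e-02  9.476e+01] F [-0.19 -0.76  0.26] op -0.005 q [ 0.29  0.08  1.93 -0.    1.13  0.21]
red [249, 176, 28, 27, 502] [262.2 190.3] [0.4968 0.243  0.055 ]
blue [261, 108, 32, 32, 555] [273.8 124.7] [0.5017 0.3053 0.055 ]
red_top 0.95 [262.7 189.5] [0.4972 0.2438 0.055 ]
blue_top 0.77 [276.3 122.6] [0.5037 0.3073 0.055 ]
green_top 0.45 [252.5 245.4] [0.4921 0.1829 0.055 ]
```

View pics/w2.png

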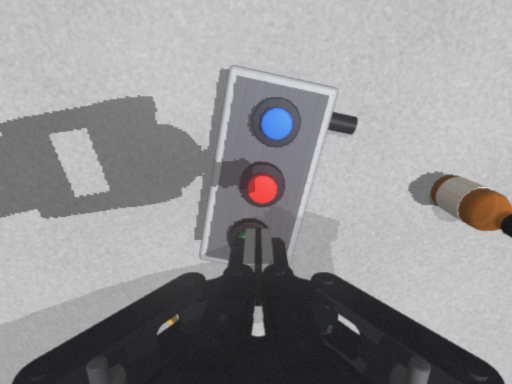

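The wrist view shows blue at (276,123) and red at (263,188). Green is under the fingers at about (250,240). The three cameras agree to a few mm: red ≈ (0.495,0.248), blue ≈ (0.5005,0.308). I'll descend over red.

```bash
python3 - <<'E'
from h import *
st();print(move([0.495,0.248,0.07],down(95)))
E
```

```text
t 4.85 p [0.492  0.2499 0.1693] eul [5.000e-02 8.000e-02 9.498e+01] F [-0.5 -0.2  0.3] op 0.0 q [ 0.29  0.08  1.94 -0.    1.13  0.2 ]
(array([-0.05,  0.08, -0.02]), array([-0.002 ,  0.0029,  0.0993]))
```

>>> move_arm(plan=[[[0,0,0,-0.002,0.003,0.03,0],[0,0,0,-0.002,0.003,0.06,0],[0,0,0,-0.002,0.003,0.085,0],[0,0,0,-0.002,0.003,0.096,0],[0,0,0,-0.002,0.003,0.099,0]]])

```text
time: 5.48
eef_pos: [0.4954, 0.2469, 0.0702]
tcp_rot: [0.676, 0.737, -0.001, 0.0]
contact_force: [0.2, 0.8, 0.5]
opening: -0.001
```

```bash
python3 - <<'E'
from h import *
s=st()
for n in ['scene','wrist']:
    im=read_camera(n);cv2.imwrite(f'pics/{n}3.png',im[:,:,::-1])
im=cv2.imread('pics/scene3.png');cv2.imwrite('pics/s3c.png',cv2.resize(im[150:280,280:430],None,fx=4,fy=4,interpolation=cv2.INTER_CUBIC))
E
```

```text
t 5.47 p [0.4954 0.2469 0.0702] eul [7.000e-02 9.000e-02 9.488e+01] F [0.19 0.75 0.46] op -0.001 q [ 0.28  0.21  1.99 -0.    0.94  0.2 ]
```

View pics/s3c.png

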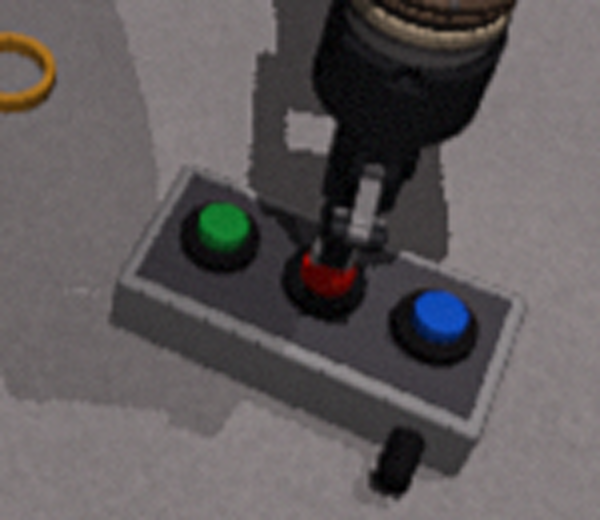

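View pics/wrist3.png

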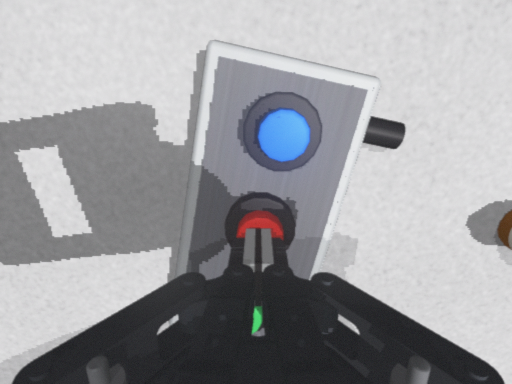

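The tip is over the red cap: (259,222) in the wrist view. It clears green and blue. Stepping down now.

>>> move_arm(plan=[[[0,0,0,0,0,0.002,0],[0,0,0,0,0,0.004,0],[0,0,0,0,0,0.006,0],[0,0,0,0,0,0.008,0],[0,0,0,0,0,0.009,0]]])

```text
time: 6.2
eef_pos: [0.4964, 0.2478, 0.0626]
tcp_rot: [0.676, 0.737, 0.0, 0.001]
contact_force: [0.2, 0.7, 4.5]
opening: 0.001
```

>>> move_arm(plan=[[[0,0,0,0,0,0.001,0],[0,0,0,0,0,0.002,0],[0,0,0,0,0,0.003,0],[0,0,0,0,0,0.004,0],[0,0,0,0,0,0.004,0]]])

```text
time: 6.82
eef_pos: [0.4965, 0.2478, 0.0609]
tcp_rot: [0.676, 0.737, -0.0, 0.001]
contact_force: [-6.2, -2.9, 14.9]
opening: 0.0
```

The force is well past the 5 N spring and the tip stopped at 0.0609, so red is bottomed. I'll lift, then shift to blue.

```bash
python3 - <<'E'
from h import *
s=st()
im=read_camera('scene');cv2.imwrite('pics/s4c.png',cv2.resize(im[150:280,280:430,::-1],None,fx=4,fy=4,interpolation=cv2.INTER_CUBIC))
print(move([0.5015,0.3075,0.08],down(95)))
E
```

```text
t 6.83 p [0.4965 0.2478 0.0609] eul [-1.000e-02  9.000e-02  9.495e+01] F [-6.18 -2.93 14.91] op 0.0 q [ 0.28  0.23  1.99 -0.    0.92  0.2 ]
(array([ 0.01,  0.09, -0.05]), array([ 0.059 ,  0.0102, -0.0192]))
```

View pics/s4c.png

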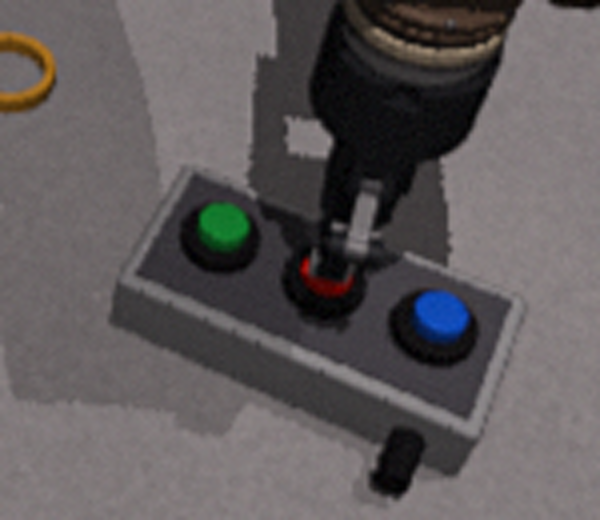

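>>> move_arm(plan=[[[0,0,0,0,0,-0.01,0],[0,0,0,0.004,0.001,-0.02,0],[0,0,0,0.03,0.005,-0.022,0],[0,0,0,0.059,0.0095,-0.02,0],[0,0,0,0.059,0.0095,-0.014,0]]])

```text
time: 7.5
eef_pos: [0.5009, 0.309, 0.0747]
tcp_rot: [0.675, 0.738, -0.0, 0.001]
contact_force: [-0.1, 0.0, 0.1]
opening: 0.002
```

```bash
python3 - <<'E'
from h import *
s=st()
im=read_camera('wrist');cv2.imwrite('pics/w5.png',im[:,:,::-1])
print(move([0.501,0.3075,0.059],down(95)))
E
```

```text
t 7.5 p [0.5009 0.309  0.0747] eul [-6.000e-02  7.000e-02  9.509e+01] F [-0.06  0.03  0.09] op 0.002 q [ 0.38  0.28  1.9  -0.    0.97  0.29]
(array([-0.1 ,  0.14,  0.05]), array([-0.0003,  0.0011,  0.0142]))
```

View pics/w5.png

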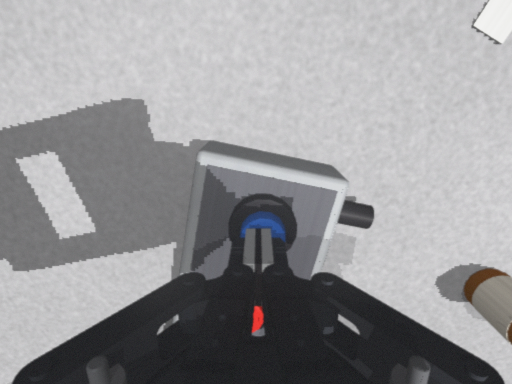

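The tip is over the blue cap at (262,225), and the box edge and red are clear. Pressing the same depth.

>>> move_arm(plan=[[[0,0,0,0,0.001,0.005,0],[0,0,0,0,0.001,0.009,0],[0,0,0,0,0.001,0.012,0],[0,0,0,0,0.001,0.015,0],[0,0,0,0,0.001,0.016,0]]])

```text
time: 8.18
eef_pos: [0.5008, 0.3073, 0.0608]
tcp_rot: [0.675, 0.738, -0.003, -0.0]
contact_force: [-10.3, -4.7, 21.7]
opening: 0.002
```

```bash
python3 - <<'E'
from h import *
im=read_camera('scene');cv2.imwrite('pics/s6c.png',cv2.resize(im[150:280,280:430,::-1],None,fx=4,fy=4,interpolation=cv2.INTER_CUBIC))
im=read_camera('top')
cv2.imwrite('pics/t6.png',im[:,:,::-1])
s=st()
print(move([0.48,0.06,0.24],down(105)))
E
```

```text
t 8.28 p [0.5007 0.3072 0.0608] eul [ 0.26  0.24 95.06] F [-9.33 -4.68 19.6 ] op -0.001 q [ 0.38  0.3   1.9  -0.    0.95  0.29]
(array([-0.28,  0.21, -9.94]), array([-0.2452, -0.0433, -0.178 ]))
```

View pics/s6c.png

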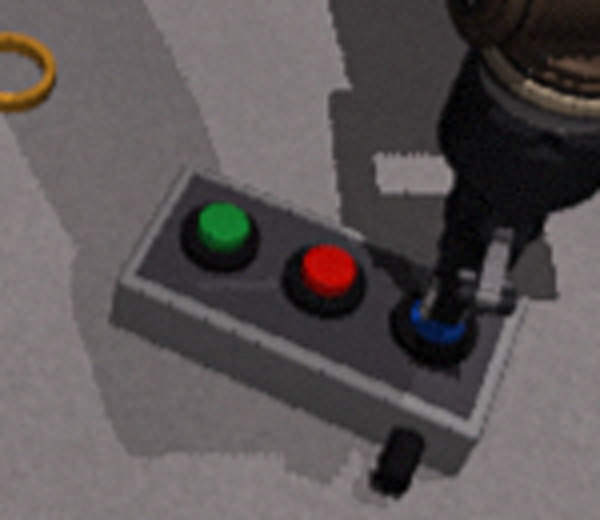

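Red is up and blue is down, as wanted. I'll go up and back to the clip.

>>> move_arm(plan=[[[0,0,0,0,-0.001,-0.05,0],[0,0,-1,-0.01,-0.002,-0.11,0],[0,0,-3,-0.06,-0.01,-0.14,0.02],[0,0,-5,-0.115,-0.02,-0.165,0.06],[0,0,-7,-0.17,-0.03,-0.178,0.085]]])

```text
time: 8.9
eef_pos: [0.487, 0.1344, 0.2414]
tcp_rot: [0.628, 0.778, -0.002, 0.001]
contact_force: [0.5, -0.6, -0.2]
opening: 0.636
```

```bash
python3 - <<'E'
from h import *
s=st()
print(move([0.474,-0.12,0.24],down(107)))
E
```

```text
t 8.9 p [0.487  0.1344 0.2414] eul [8.0000e-02 2.6000e-01 1.0216e+02] F [ 0.5  -0.56 -0.17] op 0.636 q [ 0.07 -0.1   1.98 -0.    1.27 -0.14]
(array([-0.09,  0.26, -4.84]), array([-0.2459, -0.0663,  0.0026]))
```

>>> move_arm(plan=[[[0,0,-1,-0.049,-0.013,0,0.085],[0,0,-2,-0.098,-0.026,0,0.085],[0,0,-3,-0.147,-0.04,0,0.085],[0,0,-4,-0.196,-0.053,0,0.085],[0,0,-5,-0.246,-0.066,0,0.085]]])

```text
time: 9.52
eef_pos: [0.4738, -0.1219, 0.2424]
tcp_rot: [0.594, 0.805, -0.002, 0.002]
contact_force: [0.1, 0.2, 0.7]
opening: 0.994
```

```bash
python3 - <<'E'
from h import *
s=st()
print(move([0.4575,-0.2965,0.20],down(114.5)))
E
```

```text
t 9.53 p [ 0.4738 -0.1219  0.2424] eul [7.0000e-02 2.9000e-01 1.0716e+02] F [0.13 0.15 0.71] op 0.994 q [-0.46 -0.14  2.01 -0.    1.27 -0.76]
(array([-0.09,  0.29, -7.34]), array([-0.1618, -0.067 ,  0.0433]))
```

>>> move_arm(plan=[[[0,0.1,-2,-0.042,-0.017,0.01,0.085],[0,0.2,-4,-0.084,-0.034,0.02,0.085],[-0.1,0.3,-6,-0.126,-0.051,0.032,0.085],[-0.1,0.3,-7.3,-0.162,-0.067,0.043,0.085],[-0.1,0.3,-7.3,-0.162,-0.067,0.043,0.085]]])

```text
time: 10.15
eef_pos: [0.4563, -0.2988, 0.1987]
tcp_rot: [0.543, 0.84, 0.0, -0.001]
contact_force: [0.1, 0.1, 0.4]
opening: 0.994
```

```bash
python3 - <<'E'
from h import *
s=st()
im=read_camera('wrist');cv2.imwrite('pics/w7.png',im[:,:,::-1])
import pickle;pickle.dump(s,open('s7.pkl','wb'))
for q in ["clip_pivot"]:
    for d in pinpoint('wrist',q): print(q,round(d['p'],2),np.round(d['centre'],1),at('wrist',d['centre'],.08,s).round(4))
print(proj('wrist',[.4575,-.2965,.08],s))
E
```

```text
t 10.15 p [ 0.4563 -0.2988  0.1987] eul [ 6.0000e-02 -1.1000e-01  1.1423e+02] F [0.08 0.12 0.4 ] op 0.994 q [-0.77  0.03  1.93 -0.    1.19 -1.19]
clip_pivot 0.98 [346.6 217.2] [ 0.5523 -0.2968  0.08  ]
clip_pivot 0.66 [263.4 181.7] [ 0.4607 -0.2971  0.08  ]
[260.63149225 179.79889239]
```

View pics/w7.png

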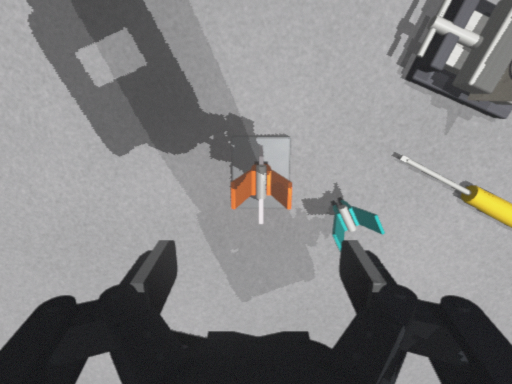

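The wrist view shows the orange pin at (262,181) with the handles at 231–292, symmetric about the fin. The teal decoy at (346,217) is lower than the planned fingertip height. I'll cross-check the offset and then descend.

```bash
python3 - <<'E'
from h import *
import pickle;s=pickle.load(open('s7.pkl','rb'))
for px,z in [((262,181),.08),((231.5,191),.118),((292,193),.118),((262,160),.075),((261,222),.075)]:
    w=at('wrist',px,z,s); print(px,w.round(4),'tool',move(w,s=s)[1])
im=cv2.imread('pics/w7.png');cv2.imwrite('pics/w7c.png',cv2.resize(im[120:240,200:400],None,fx=4,fy=4,interpolation=cv2.INTER_CUBIC))
print(st()['eef_pos'],move([.4585,-.2970,.13],down(114.3)))
E
```

```text
(262, 181) [ 0.4592 -0.2971  0.08  ] tool [1.000e-04 3.500e-03 1.187e-01]
(231.5, 191) [ 0.4344 -0.3051  0.118 ] tool [ 0.0031 -0.0225  0.0808]
(292, 193) [ 0.4811 -0.286   0.118 ] tool [0.0013 0.0279 0.0807]
(262, 160) [ 0.4512 -0.2793  0.075 ] tool [0.0196 0.0035 0.1238]
(261, 222) [ 0.4772 -0.3389  0.075 ] tool [-0.0454  0.0027  0.1237]
t 10.25 p [ 0.4572 -0.2967  0.1999] eul [-1.0000e-02 -6.0000e-02  1.1438e+02] F [-0.24  0.84  0.96] op 0.996 q [-0.76  0.03  1.93  0.    1.19 -1.19]
[ 0.45722919 -0.29672613  0.19986299] (array([ 0.01, -0.06,  0.08]), array([-0.0008,  0.001 ,  0.0699]))
```

View pics/w7c.png

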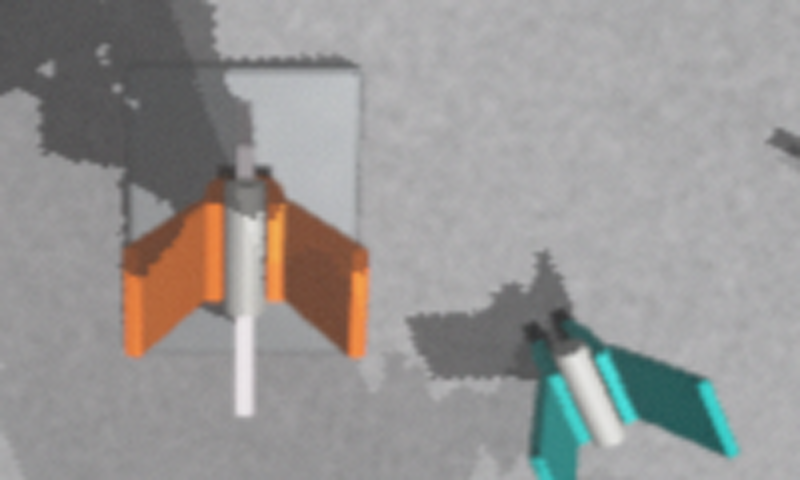

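>>> move_arm(plan=[[[0,0,0,-0.001,0.001,0.03,0.085],[0,0,0,-0.001,0.001,0.06,0.085],[0,0,0,-0.001,0.001,0.085,0.085],[0,0,0,-0.001,0.001,0.1,0.085],[0,0,0,-0.001,0.001,0.107,0.085]]])

```text
time: 10.88
eef_pos: [0.4587, -0.2964, 0.0925]
tcp_rot: [0.541, 0.841, 0.0, -0.001]
contact_force: [-0.5, -0.2, 0.5]
opening: 0.992
```

```bash
python3 - <<'E'
from h import *
s=st()
im=read_camera('wrist');cv2.imwrite('pics/w8.png',im[:,:,::-1])
im=read_camera('scene');cv2.imwrite('pics/s8c.png',cv2.resize(im[80:220,80:250,::-1],None,fx=4,fy=4,interpolation=cv2.INTER_CUBIC))
print(move([.4585,-.2968,.093],down(114.4)))
E
```

```text
t 10.88 p [ 0.4587 -0.2964  0.0925] eul [-0.0000e+00 -7.0000e-02  1.1444e+02] F [-0.54 -0.2   0.49] op 0.992 q [-0.76  0.16  2.    0.    0.98 -1.19]
(array([ 0.  , -0.07,  0.01]), array([ 0.    , -0.0001, -0.0002]))
```

View pics/w8.png

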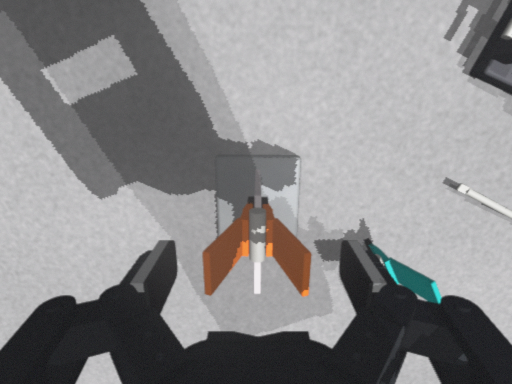

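View pics/s8c.png

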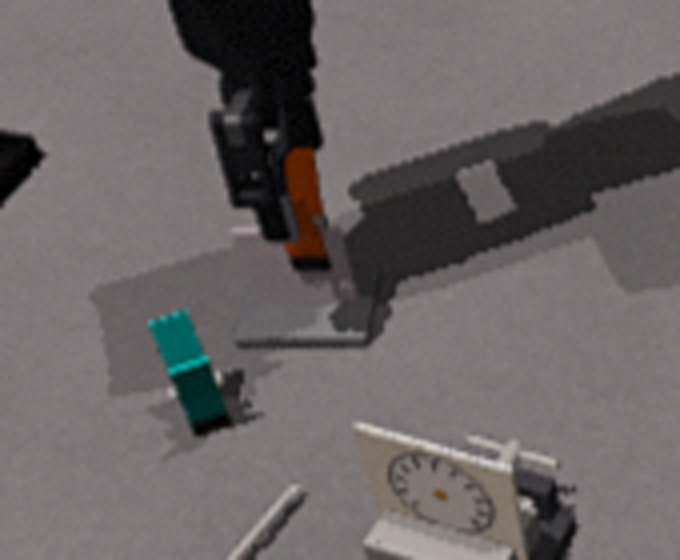

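```bash
python3 - <<'E'
from h import *
s=get_state()
R0=R.from_quat(s['tcp_rot'])
P=lambda x,y,zw: proj('wrist',np.r_[(s['eef_pos']+R0.apply([x,y,0]))[:2],zw],s).round(1)
print('pivot',P(0,0,.08),'pin ends',P(.016,0,.085),P(-.016,0,.085),'handle R top corners',P(.012,.0255,.121),P(-.012,.0255,.121),'L',P(.012,-.0255,.121),P(-.012,-.0255,.121))
print(s['time'])
im=cv2.imread('pics/w8.png');cv2.imwrite('pics/w8c.png',cv2.resize(im[180:320,170:350],None,fx=4,fy=4,interpolation=cv2.INTER_CUBIC))
E
```

```text
pivot [258.9 232. ] pin ends [258.9 211. ] [258.9 259.5] handle R top corners [314.8 249.6] [311.7 293.2] L [203.7 249.7] [206.7 293.3]
10.975
```

View pics/w8c.png

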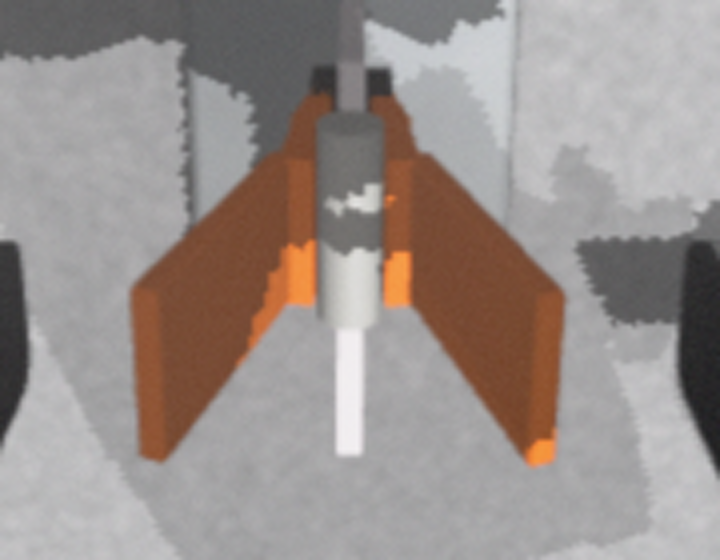

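The predicted and seen handle corners agree within about 3 px, roughly 1.5 mm. Now pinching.

>>> move_arm(plan=[[[0,0,0,-0.001,0,0,0.05],[0,0,0,-0.001,0,0,0.03],[0,0,0,-0.001,0,0,0.01],[0,0,0,-0.001,0,0,0.01],[0,0,0,-0.001,0,0,0.01]]], force=40)

```text
time: 11.6
eef_pos: [0.4604, -0.3006, 0.0986]
tcp_rot: [0.541, 0.841, -0.002, 0.002]
contact_force: [-6.4, 1.3, 19.9]
opening: 0.249
```

```bash
python3 - <<'E'
from h import *
s=st()
im=read_camera('wrist');cv2.imwrite('pics/w9c.png',cv2.resize(im[140:300,150:370,::-1],None,fx=3,fy=3,interpolation=cv2.INTER_CUBIC))
im=read_camera('scene');cv2.imwrite('pics/s9c.png',cv2.resize(im[80:220,80:250,::-1],None,fx=4,fy=4,interpolation=cv2.INTER_CUBIC))
st()
E
```

```text
t 11.6 p [ 0.4604 -0.3006  0.0986] eul [3.0000e-02 2.9000e-01 1.1448e+02] F [-6.41  1.26 19.89] op 0.249 q [-0.76  0.16  1.99 -0.    0.99 -1.19]
t 11.7 p [ 0.4604 -0.3006  0.0986] eul [3.0000e-02 3.0000e-01 1.1447e+02] F [-6.88  2.05 17.85] op 0.244 q [-0.76  0.16  1.99 -0.    0.99 -1.19]
```

View pics/w9c.png

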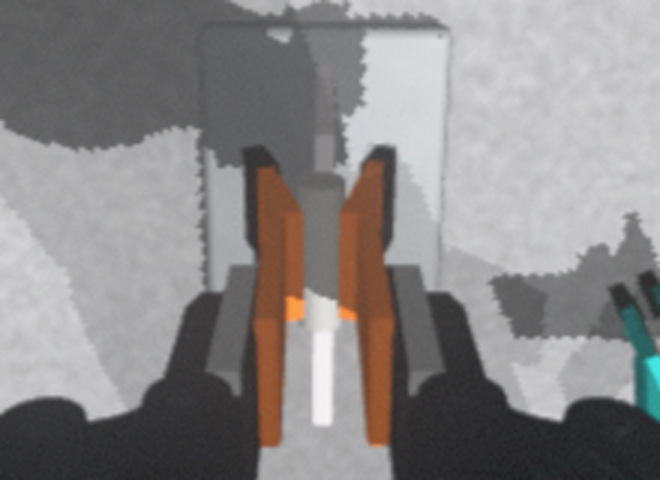

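View pics/s9c.png

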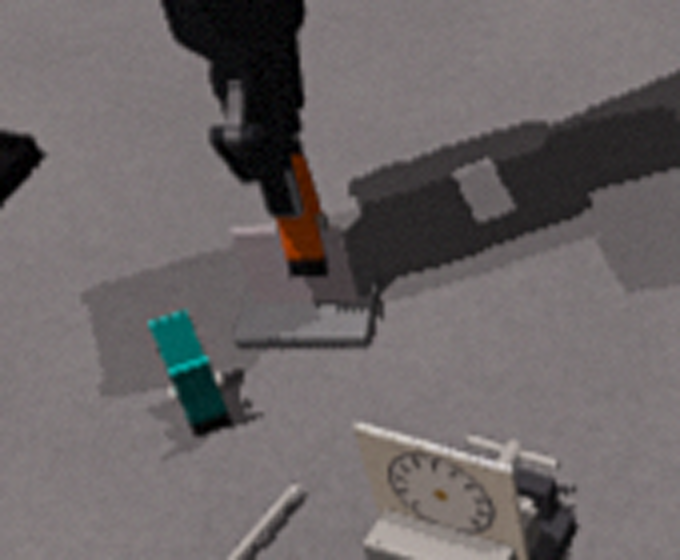

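Pinched at opening 0.244, about 21 mm, so the handles are parallel at the stop and the jaws are wide. Lifting.

>>> move_arm(plan=[[[0,0,0,0,0,-0.01,0.01],[0,0,0,0,0,-0.025,0.01],[0,0,0,0,0,-0.045,0.01],[0,0,0,0,0,-0.07,0.01],[0,0,0,0,0,-0.095,0.01]]], force=40)

```text
time: 12.32
eef_pos: [0.4601, -0.2998, 0.1944]
tcp_rot: [0.541, 0.841, -0.001, 0.002]
contact_force: [-0.2, -0.7, -0.2]
opening: 0.241
```

```bash
python3 - <<'E'
from h import *
s=st()
im=read_camera('wrist');cv2.imwrite('pics/w10.png',im[:,:,::-1])
im=read_camera('scene');cv2.imwrite('pics/s10c.png',cv2.resize(im[60:260,80:280,::-1],None,fx=3,fy=3,interpolation=cv2.INTER_CUBIC))
st()
E
```

```text
t 12.32 p [ 0.4601 -0.2998  0.1944] eul [3.0000e-02 2.6000e-01 1.1447e+02] F [-0.21 -0.68 -0.19] op 0.241 q [-0.76  0.04  1.92 -0.    1.17 -1.19]
t 12.43 p [ 0.4618 -0.3013  0.1973] eul [ -0.13   0.65 114.48] F [-0.08 -0.12 -1.02] op 0.245 q [-0.76  0.04  1.92 -0.    1.17 -1.19]
```

View pics/w10.png

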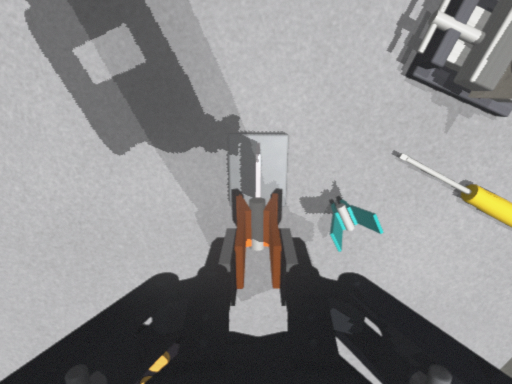

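View pics/s10c.png

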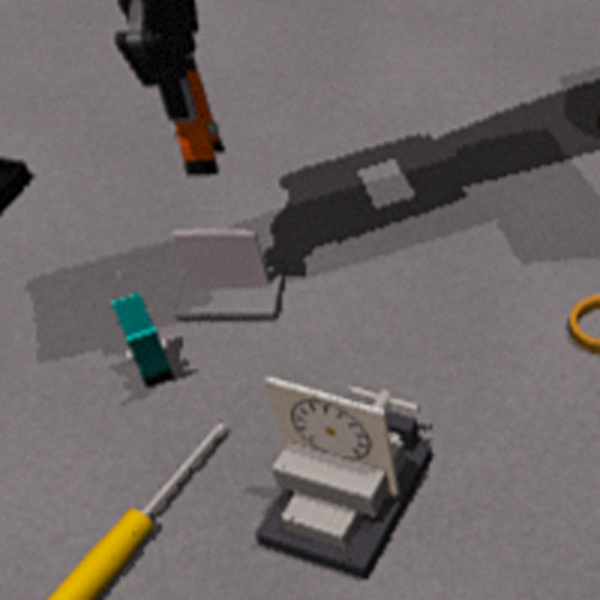

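The clip is off the rack and held pinched. Its jaws show at about (238,205) and (277,205) in the wrist view, and the fin is empty. Next I'll hover over the card.

```bash
python3 - <<'E'
from h import *
s=get_state()
print(move([.622,-.10,.24],down(92)))
E
```

```text
(array([ 0.25,  0.61, 22.48]), array([ 0.1163,  0.2293, -0.0435]))
```

>>> move_arm(plan=[[[0,0.2,4,0.015,0.03,-0.03,0.01],[0.1,0.3,9,0.043,0.085,-0.04,0.01],[0.2,0.5,14,0.071,0.14,-0.044,0.01],[0.2,0.6,19,0.098,0.193,-0.044,0.01],[0.2,0.6,22.5,0.116,0.229,-0.044,0.01]]])

```text
time: 13.05
eef_pos: [0.6225, -0.0978, 0.2389]
tcp_rot: [0.695, 0.719, 0.0, -0.001]
contact_force: [0.1, -0.5, 0.1]
opening: 0.243
```

```bash
python3 - <<'E'
from h import *
import pickle
s=st()
for k in range(6): pass
im=read_camera('top')  # settle
s=st();pickle.dump(s,open('s11.pkl','wb'))
im=read_camera('wrist');cv2.imwrite('pics/w11.png',im[:,:,::-1])
for d in pinpoint('wrist','card_edge'): print(round(d['p'],2),np.round(d['centre'],1),at('wrist',d['centre'],.125,s).round(4))
im=read_camera('scene');cv2.imwrite('pics/s11c.png',cv2.resize(im[100:260,130:290,::-1],None,fx=4,fy=4,interpolation=cv2.INTER_CUBIC))
E
```

```text
t 13.05 p [ 0.6225 -0.0978  0.2389] eul [ 4.000e-02 -5.000e-02  9.196e+01] F [ 0.11 -0.5   0.14] op 0.243 q [-0.32  0.18  1.68  0.    1.27 -0.35]
t 13.1 p [ 0.6244 -0.0946  0.2388] eul [-9.000e-02 -2.200e-01  9.201e+01] F [ 0.    1.68 -0.99] op 0.244 q [-0.31  0.19  1.68  0.    1.27 -0.35]
```

View pics/w11.png

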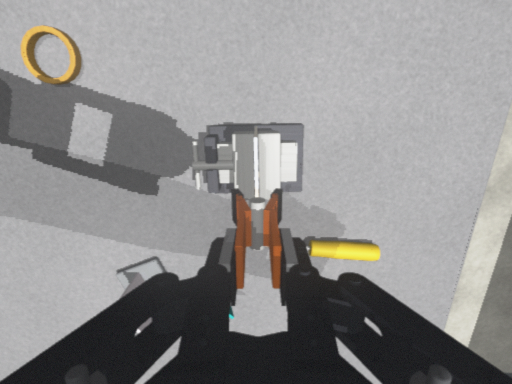

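View pics/s11c.png

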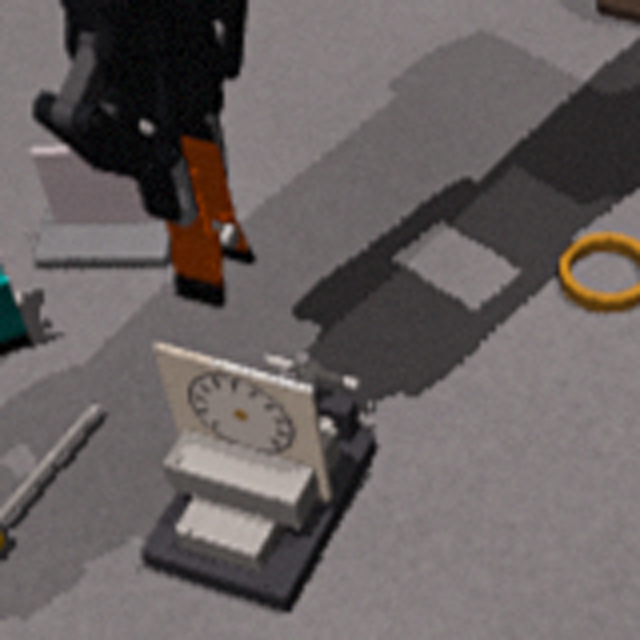

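```bash
python3 - <<'E'
from h import *
im=cv2.imread('pics/w11.png');cv2.imwrite('pics/w11c.png',cv2.resize(im[110:260,190:320],None,fx=5,fy=5,interpolation=cv2.INTER_CUBIC)[:600*5//5+150])
im=read_camera('top');cv2.imwrite('pics/t11c.png',cv2.resize(im[120:260,230:400,::-1],None,fx=4,fy=4,interpolation=cv2.INTER_CUBIC))
E
```

```text
(no output)
```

View pics/w11c.png

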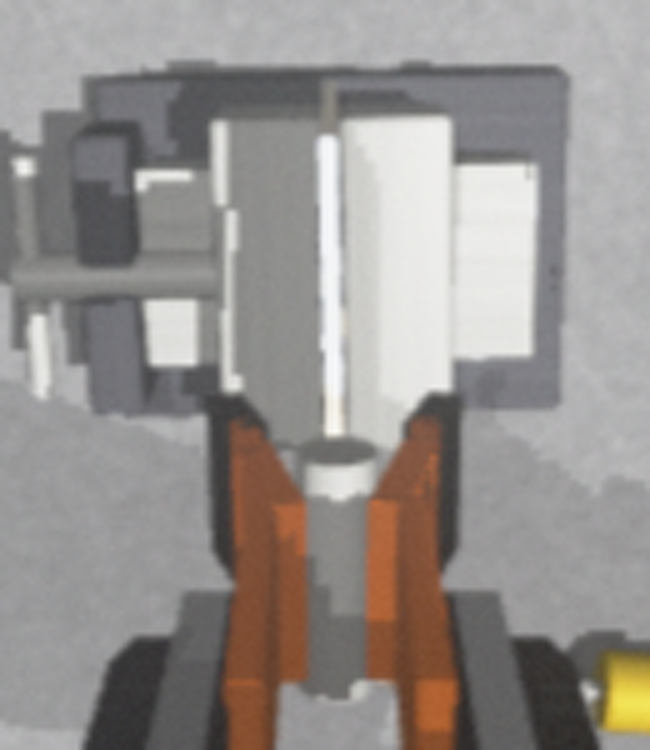

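View pics/t11c.png

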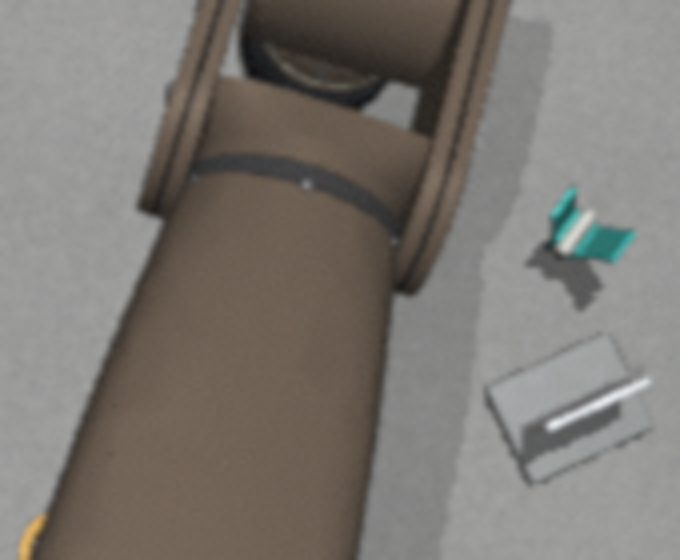

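```bash
python3 - <<'E'
from h import *
import pickle
s=pickle.load(open('s11.pkl','rb'))
a=at('wrist',(255.5,136.8),.125,s);b=at('wrist',(256.7,196),.125,s)
print(a,b,np.linalg.norm(a-b),'ang',np.degrees(np.arctan2(*(a-b)[[1,0]])))
u=(a-b)/np.linalg.norm(a-b); print('mid',a-u*.045)
R0=R.from_quat(s['tcp_rot'])
P=lambda x,y,z: proj('wrist',s['eef_pos']+R0.apply([x,y,z]),s).round(1)
# clip prediction
for x0,z0 in [(.0043,.0186),(.0043,.015),(0.0043,.022),(.001,.0186)]:
    print(x0,z0,'pin ends top',P(x0+.016,0,z0-.005),P(x0-.016,0,z0-.005),'jaw tips upper',P(x0+.012,.0135,z0+.032),P(x0+.012,-.0135,z0+.032),'handle tops',P(x0+.012,.011,z0-.046),P(x0-.012,.011,z0-.046))
st()
print(at('top',(275.75,156),.125),at('top',(313,153),.125))
E
```

```text
[ 0.62032805 -0.05128048  0.125     ] [ 0.62327014 -0.10775051  0.125     ] 0.05654662486911141 ang 92.982423129656
mid [ 0.62266938 -0.09621953  0.125     ]
0.0043 0.0186 pin ends top [259.1 200. ] [259. 248.] jaw tips upper [277.7 186.9] [240.  186.9] handle tops [283.6 240. ] [282.2 284.4]
0.0043 0.015 pin ends top [259.1 202.2] [259.1 251. ] jaw tips upper [278.  188.5] [239.7 188.5] handle tops [284.3 244. ] [282.8 289.2]
0.0043 0.022 pin ends top [259. 198.] [259.  245.2] jaw tips upper [277.3 185.4] [240.3 185.5] handle tops [282.9 236.5] [281.6 280. ]
0.001 0.0186 pin ends top [259.1 205.2] [259.  252.6] jaw tips upper [277.6 191.2] [240.1 191.3] handle tops [283.4 246.4] [282.  290.1]
t 13.3 p [ 0.6211 -0.1005  0.2392] eul [ 7.000e-02 -1.000e-02  9.202e+01] F [ 0.91 -0.39 -0.42] op 0.243 q [-0.32  0.18  1.69 -0.    1.27 -0.36]
[ 0.61595407 -0.05127604  0.125     ] [ 0.62213991 -0.14031547  0.125     ]
```

The zoomed wrist view shows the card edge as a vertical line from (255.5,137) to (256.7,196), between the two jaws. The arm was still swinging a few mm, so I'll measure again now it has settled.

```bash
python3 - <<'E'
from h import *
import pickle
for i in range(4):
    s=st(); im=read_camera('wrist')
pickle.dump(s,open('s12.pkl','wb'))
im=np.ascontiguousarray(im[:,:,::-1]);cv2.imwrite('pics/w12.png',im)
cv2.imwrite('pics/w12c.png',cv2.resize(im[110:230,190:320],None,fx=5,fy=5,interpolation=cv2.INTER_CUBIC))
g=cv2.cvtColor(im,cv2.COLOR_BGR2GRAY)
for r in range(126,196,6): print(r,g[r,245:268].tolist())
E
```

```text
t 13.3 p [ 0.6211 -0.1005  0.2392] eul [ 7.000e-02 -1.000e-02  9.202e+01] F [ 0.91 -0.39 -0.42] op 0.243 q [-0.32  0.18  1.69 -0.    1.27 -0.36]
t 13.35 p [ 0.621  -0.1011  0.2396] eul [ 4.000e-02 -1.000e-02  9.196e+01] F [ 0.66  0.61 -0.56] op 0.245 q [-0.32  0.18  1.69 -0.    1.27 -0.36]
t 13.4 p [ 0.621  -0.1014  0.2399] eul [ 1.000e-02 -0.000e+00  9.192e+01] F [-0.19  0.15 -0.76] op 0.242 q [-0.32  0.18  1.69 -0.    1.27 -0.36]
t 13.45 p [ 0.6211 -0.1015  0.2401] eul [-2.00e-02  0.00e+00  9.19e+01] F [-0.53 -0.34 -1.06] op 0.245 q [-0.32  0.18  1.69  0.    1.27 -0.36]
126 [106, 108, 110, 110, 112, 111, 111, 113, 114, 113, 116, 111, 113, 125, 130, 126, 118, 125, 134, 140, 143, 148, 153]
132 [140, 142, 141, 145, 141, 144, 143, 145, 145, 145, 145, 146, 189, 237, 244, 243, 219, 203, 209, 211, 216, 225, 230]
138 [139, 143, 141, 144, 141, 142, 144, 144, 146, 146, 144, 144, 165, 233, 244, 243, 219, 199, 205, 206, 207, 210, 214]
144 [140, 140, 143, 142, 143, 142, 142, 145, 145, 143, 144, 143, 151, 230, 244, 243, 218, 199, 205, 207, 206, 208, 211]
150 [141, 143, 141, 143, 141, 142, 143, 1
[... 218 characters left out ...]
 142, 144, 145, 144, 144, 143, 143, 146, 144, 138, 216, 242, 244, 230, 191, 192, 202, 205, 204, 206]
168 [138, 138, 139, 143, 142, 142, 143, 143, 143, 142, 144, 145, 148, 214, 241, 244, 238, 213, 200, 204, 203, 205, 206]
174 [140, 139, 141, 140, 141, 141, 142, 142, 141, 142, 143, 143, 136, 171, 234, 243, 238, 211, 197, 203, 203, 203, 205]
180 [141, 138, 139, 140, 142, 142, 143, 139, 138, 138, 143, 143, 143, 163, 232, 244, 243, 213, 192, 202, 201, 202, 204]
186 [141, 140, 138, 139, 138, 140, 142, 141, 139, 141, 142, 141, 141, 141, 229, 244, 243, 214, 189, 200, 200, 202, 201]
192 [142, 139, 139, 139, 139, 140, 140, 138, 141, 140, 140, 141, 141, 136, 222, 240, 239, 212, 192, 195, 195, 192, 193]
```

View pics/w12c.png

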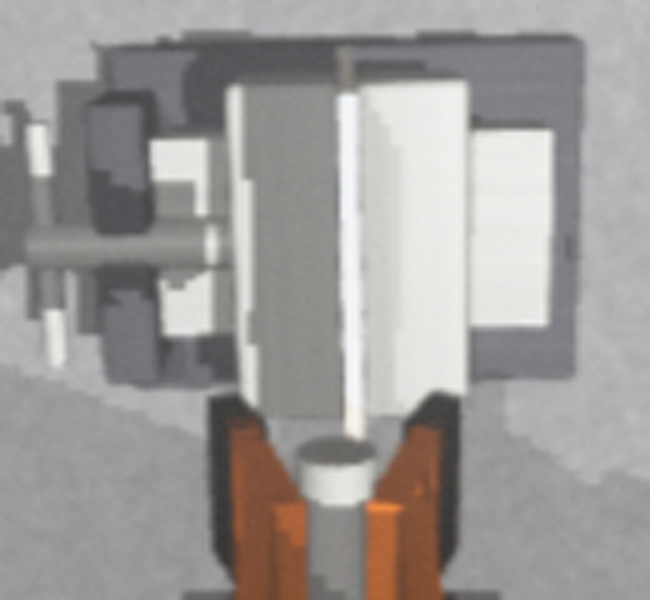

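```bash
python3 - <<'E'
from h import *
import pickle
s=pickle.load(open('s12.pkl','rb'))
a=at('wrist',(258.9,128.8),.125,s);b=at('wrist',(260.4,192),.125,s)
u=(a-b)/np.linalg.norm(a-b);m=a-u*.045
ang=np.degrees(np.arctan2(u[1],u[0]));print(a,b,'ang',ang,'mid',m,at('top',(293.9,151.4),.125))
Rt=down(ang)
# jaw mid in tool frame: x .003, y -.001
n=R.from_euler('z',ang,degrees=True).apply
tgt=m+Rt.apply([-.003,.0007,0])
for z in (.200,.161):
    print(z,move([tgt[0],tgt[1],z],Rt,s))
print(tgt)
E
```

```text
[ 0.61981938 -0.05162507  0.125     ] [ 0.62326397 -0.11147426  0.125     ] ang 93.29399984886004 mid [ 0.62240506 -0.09655072  0.125     ] [ 0.62654911 -0.09479729  0.125     ]
0.2 (array([ 0.02,  0.  , -1.4 ]), array([0.0019, 0.0022, 0.0401]))
0.161 (array([ 0.02,  0.  , -1.4 ]), array([0.0019, 0.0022, 0.0791]))
[ 0.62327628 -0.09950554  0.125     ]
```

>>> move_arm(plan=[[[0,0,-0.7,0.001,0.001,0.012,0.01],[0,0,-1.4,0.002,0.002,0.027,0.01],[0,0,-1.4,0.002,0.002,0.042,0.01],[0,0,-1.4,0.002,0.002,0.052,0.01],[0,0,-1.4,0.002,0.002,0.055,0.01]]])

```text
time: 14.12
eef_pos: [0.6226, -0.0992, 0.1838]
tcp_rot: [0.686, 0.727, -0.0, -0.001]
contact_force: [0.6, 1.0, -1.3]
opening: 0.248
```

```bash
python3 - <<'E'
from h import *
import pickle
read_camera('top')
s=st();im=read_camera('wrist');im=np.ascontiguousarray(im[:,:,::-1])
pickle.dump(s,open('s13.pkl','wb'))
cv2.imwrite('pics/w13c.png',cv2.resize(im[100:250,190:330],None,fx=4,fy=4,interpolation=cv2.INTER_CUBIC))
im=read_camera('scene');cv2.imwrite('pics/s13c.png',cv2.resize(im[110:260,130:280,::-1],None,fx=4,fy=4,interpolation=cv2.INTER_CUBIC))
print(move([0.6233,-.0995,.161],down(93.3)))
E
```

```text
t 14.18 p [ 0.6228 -0.0993  0.1842] eul [ 5.00e-02 -3.00e-02  9.33e+01] F [-1.02  1.34 -0.99] op 0.243 q [-0.32  0.23  1.73  0.    1.18 -0.38]
(array([ 0.06,  0.02, -0.  ]), array([ 0.    , -0.0001,  0.0246]))
```

View pics/w13c.png

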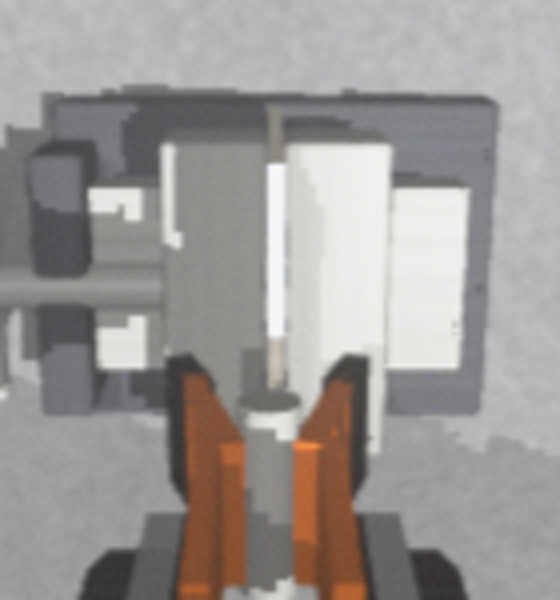

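View pics/s13c.png

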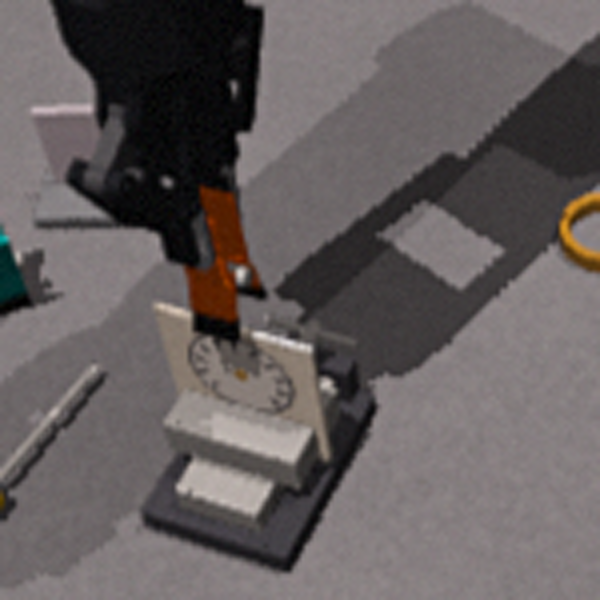

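The jaws straddle the card line: mid-jaw at crop x 268 against the card at 277, so I need about 1.5 mm to tool +y. I'll check the along-edge position against the scene view before lowering.

```bash
python3 - <<'E'
from h import *
import pickle
s=pickle.load(open('s13.pkl','rb'))
R0=R.from_quat(s['tcp_rot'])
c=lambda n,p:((proj(n,p)-[130,110])*4).round(0)
m=np.array([.6224,-.0966,.125]);u=np.array([np.cos(np.radians(93.3)),np.sin(np.radians(93.3)),0])
print('scene card',c('scene',m+.045*u),c('scene',m-.045*u),c('scene',m))
for zz in (.046,.0506):
  for x in (.012,-.012): print('jaw + outer',zz,x,c('scene',s['eef_pos']+R0.apply([.003+x,.0185,zz])))
# wrist checks
a=at('wrist',(190+277/4,100+163/4),.125,s);print('card end',a,'mid',a-.045*u)
for z0 in (.0506,.046):
  for y in (.0135,.0185):
   for sg in (1,-1): print('tip',z0,y*sg,((proj('wrist',s['eef_pos']+R0.apply([.015,y*sg,z0]),s)-[190,100])*4).round(0))
E
```

```text
scene card [310. 345.] [153. 300.] [230. 322.]
jaw + outer 0.046 0.012 [231. 338.]
jaw + outer 0.046 -0.012 [188. 326.]
jaw + outer 0.0506 0.012 [233. 344.]
jaw + outer 0.0506 -0.012 [190. 332.]
card end [ 0.62032654 -0.0512821   0.125     ] mid [ 0.62291692 -0.09620749  0.125     ]
tip 0.0506 0.0135 [350. 354.]
tip 0.0506 -0.0135 [200. 355.]
tip 0.0506 0.0185 [378. 354.]
tip 0.0506 -0.0185 [172. 355.]
tip 0.046 0.0135 [352. 363.]
tip 0.046 -0.0135 [199. 363.]
tip 0.046 0.0185 [381. 363.]
tip 0.046 -0.0185 [170. 363.]
```

Predictions match both views: card mid y ≈ -0.0965, tips ≈ 50 mm below the TCP. Lowering with the 1.5 mm correction.

>>> move_arm(plan=[[[0,0,0,0,0.0015,0.001,0.01],[0,0,0,0,0.0015,0.007,0.01],[0,0,0,0,0.0015,0.014,0.01],[0,0,0,0,0.0015,0.02,0.01],[0,0,0,0,0.0015,0.0235,0.01]]])

```text
time: 14.9
eef_pos: [0.6246, -0.0993, 0.1612]
tcp_rot: [0.687, 0.727, 0.0, -0.0]
contact_force: [0.6, -0.8, -1.0]
opening: 0.242
```

```bash
python3 - <<'E'
from h import *
import pickle
read_camera('top');read_camera('top')
s=st();im=read_camera('wrist');im=np.ascontiguousarray(im[:,:,::-1])
pickle.dump(s,open('s14.pkl','wb'))
cv2.imwrite('pics/w14c.png',cv2.resize(im[100:250,190:330],None,fx=4,fy=4,interpolation=cv2.INTER_CUBIC))
im=read_camera('scene');cv2.imwrite('pics/s14c.png',cv2.resize(im[140:240,150:250,::-1],None,fx=6,fy=6,interpolation=cv2.INTER_CUBIC))
cv2.imwrite('pics/s14b.png',cv2.resize(im[180:260,280:430,::-1],None,fx=4,fy=4))
st()
E
```

```text
t 15.0 p [ 0.6246 -0.0993  0.1613] eul [ 1.000e-02 -1.000e-02  9.329e+01] F [ 0.56 -0.07 -0.56] op 0.244 q [-0.32  0.26  1.74  0.    1.14 -0.38]
t 15.1 p [ 0.625  -0.0994  0.1621] eul [-6.000e-02  2.000e-02  9.329e+01] F [ 0.13 -0.01 -1.  ] op 0.242 q [-0.32  0.26  1.74  0.    1.14 -0.38]
```

View pics/w14c.png

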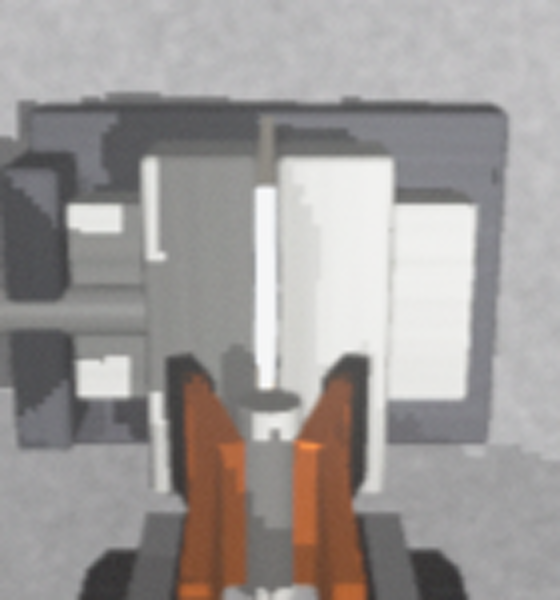

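View pics/s14c.png

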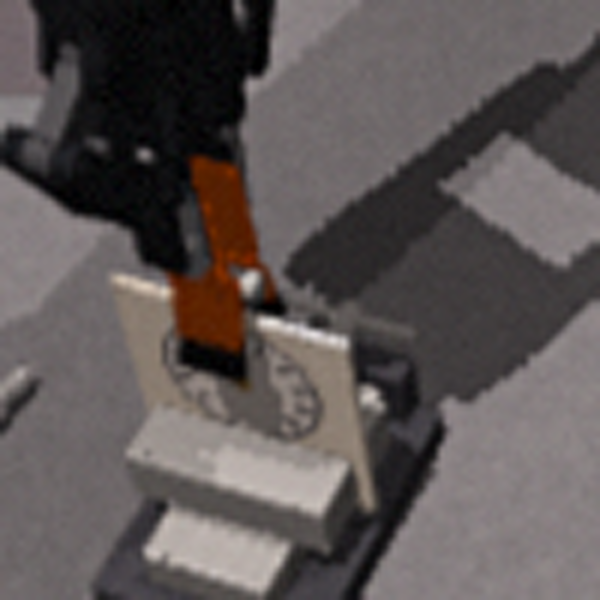

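View pics/s14b.png

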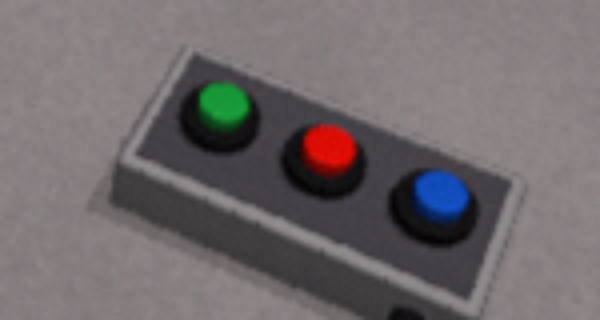

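```bash
python3 - <<'E'
from h import *
import pickle
s=pickle.load(open('s14.pkl','rb'))
R0=R.from_quat(s['tcp_rot'])
a=at('wrist',(190+265/4,100+185/4),.125,s);u=np.array([np.cos(np.radians(93.3)),np.sin(np.radians(93.3)),0]);m=a-.045*u
print('mid',m,'mid in tool',R0.inv().apply(m-s['eef_pos']).round(4))
c=lambda p:((proj('scene',p)-[150,140])*6).round(0)
print('card',c(m+.045*u),c(m-.045*u))
for x in (.012,-.012): print('jaw',c(s['eef_pos']+R0.apply([.003+x,.0173,.0506])))
E
```

```text
mid [ 0.62267875 -0.09626862  0.125     ] mid in tool [ 0.0032 -0.0017  0.0363]
card [346. 338.] [110. 271.]
jaw [238. 381.]
jaw [175. 362.]
```

>>> move_arm(plan=[[[0,0,0,0,0,0.001,0.01],[0,0,0,0,0,0.001,0.01],[0,0,0,0,0,0.001,0.01],[0,0,0,0,0,0.001,0.01],[0,0,0,0,0,0.001,0.01]]])

```text
time: 15.72
eef_pos: [0.625, -0.0994, 0.1612]
tcp_rot: [0.686, 0.727, 0.0, 0.001]
contact_force: [-0.6, 0.3, -1.6]
opening: 0.243
```

```bash
python3 - <<'E'
from h import *
for i in range(8): read_camera('top')
s=st();im=read_camera('wrist');im=np.ascontiguousarray(im[:,:,::-1])
cv2.imwrite('pics/w15c.png',cv2.resize(im[100:250,190:330],None,fx=4,fy=4,interpolation=cv2.INTER_CUBIC))
st();print(np.abs(s['dq']).max())
E
```

```text
t 16.12 p [ 0.625  -0.0994  0.1611] eul [-7.000e-02  2.000e-02  9.329e+01] F [-0.57  0.38 -1.05] op 0.247 q [-0.32  0.26  1.74  0.    1.14 -0.38]
t 16.18 p [ 0.625  -0.0994  0.1611] eul [-6.000e-02  2.000e-02  9.329e+01] F [-0.   -0.11 -0.65] op 0.247 q [-0.32  0.26  1.74  0.    1.14 -0.38]
0.0011604166882194596
```

View pics/w15c.png

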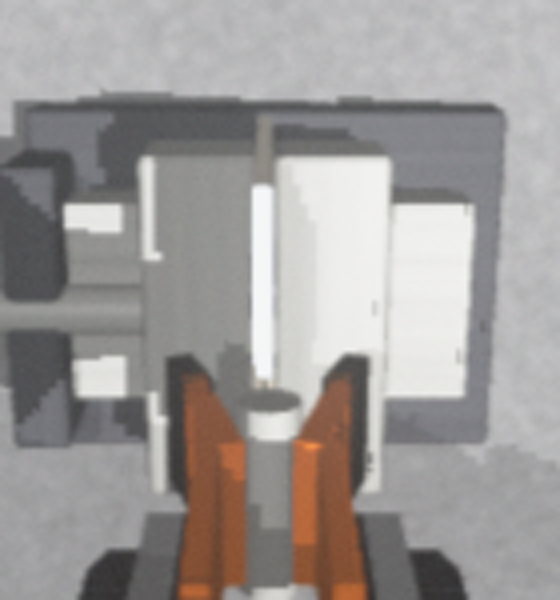

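The jaws are centred on the card edge, well clear on both sides, and the arm is at rest with all buttons up. Handing in.

```bash
python3 -c "
from plant import *
print(ticket.sign_off())"
```

```text
the job is handed in; nothing more can be done
None
```

I pressed the red stop button down and let it up, then did the same with blue, and handed the job in with the clip held pinched open over the card. The run took about 16 s of the 53 s allowed; the hand-in reports no verdict.

- **Buttons:** Red bottomed at about 15 N and blue at about 20 N, both stopping at the same height. Red was seen up before blue went down. The last scene picture shows all three buttons up. Green was never touched.
- **Clip:** I pinched it at 40 N; the handles closed to about 21 mm, so they were parallel at the stop. When the fingers closed, the tool rode up 6 mm and shifted about 4 mm along the handles. The hold stayed firm through the lift and the move.
- **Final position:** The jaws are astride the card's top edge, with their tips reaching about 14–15 mm down by my reckoning. Their middle is within about 1–2 mm of the card's mid-plane and of the middle of its edge. The force reading was only noise, about 1 N or less, so it could not prove the 0.2 N limit directly. The pictures show a clear gap on both sides.
- **Disagreements:** The cameras differed by about 4 mm on where the card edge is. I relied on the wrist view, which shows jaws and card together. The detection networks also marked the turquoise look-alike as the clip, and I ignored that.
- **Other items:** I did not go near the oil bottle, screwdriver, brass ring or turquoise clip.

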